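# Shim the rocking rolling mill

### The job

The rolling mill rocks because its front foot hangs clear of the steel shoe below it. Slide brass shims one by one along the shoe, under the foot and fully home against the end stop, until the mill no longer rocks; use only as many as are needed and leave the rest lying on the bench. Then prove it with a gentle push of about 10 N straight down on the red pad, held for half a second, and let go; force nothing and leave the other things alone.

Things in the scene. Friction and masses are not known exactly. Their poses are not given: they have to be found in the camera images.
- foot_spot (a point): Fixed point on the bench top straight below the short front foot of the grey rolling mill (260 mm tall). z up; x is the way shims are slid in. Under the foot a dark steel shoe is fixed to the bench: a channel with an end stop. Its floor is 10 or 16 mm above the bench (varies, not measured), so two shims or one fill the gap. A spare shoe of the other height stands unused 170 mm to the side.
- shoe_mouth (a point): Fixed point on the channel's middle line at its mouth, 32 mm before foot_spot, 26 mm above the bench (the top of its walls and stop); axes as foot_spot. From here the walls narrow from about 45 mm apart to 34 mm at 16 mm before foot_spot, then run straight to the end stop 20 mm past foot_spot. A flat apron of the floor reaches 18 mm out in front of the mouth.
- foot (a point): Centre of the underside of the short front foot, a round steel foot 30 mm in diameter (flat part 15 mm, lower edge chamfered 3.5 mm high), 21 mm above the bench with the mill level. Moves with the mill.
- press_pad (a point): Centre of the top of the red pad (34 mm wide) on the mill's base plate above the foot, 55 mm above the bench when level. Foot unsupported: pressing here rocks the mill, the foot springing down 1 mm per 1.2 N to a stop 5.2 mm down (at about 6 N); let go, it comes back. With the right number of shims it is firm: under 1 mm.
- mill: The rolling mill; it rocks about a level axis 160 mm beyond the foot, 30 mm above the bench; origin on that axis, z up and x as foot_spot when level. Its tall part begins 110 mm beyond the foot; a 60 mm wide tongue of its base plate (top 52 mm above the bench) reaches out over the foot to 25 mm before the foot's centre.
- shim1_mid (a point): Centre of one of three like brass shims, 80 mm long (x), 30 mm wide (y), 6 mm thick (z), 110 g, flat on the bench. Fully home, its end rests on the end stop, its centre 20 mm before the foot's centre, its rear 28 mm clear of the walls. A second shim goes on top of the first; the last one fits snugly, lifting the foot about 1 mm as it goes in (a few N).
- shim2_mid (a point): Centre of one of three like brass shims, 80 mm long (x), 30 mm wide (y), 6 mm thick (z), 110 g, flat on the bench. Fully home, its end rests on the end stop, its centre 20 mm before the foot's centre, its rear 28 mm clear of the walls. A second shim goes on top of the first; the last one fits snugly, lifting the foot about 1 mm as it goes in (a few N).
- shim3_mid (a point): Centre of one of three like brass shims, 80 mm long (x), 30 mm wide (y), 6 mm thick (z), 110 g, flat on the bench. Fully home, its end rests on the end stop, its centre 20 mm before the foot's centre, its rear 28 mm clear of the walls. A second shim goes on top of the first; the last one fits snugly, lifting the foot about 1 mm as it goes in (a few N).
- polish_jar: Amber jar with black cap, 50 mm wide, 70 mm tall; a bystander, origin at its underside; leave alone.
- screwdriver: Screwdriver with a wooden handle, lying down; a bystander, origin at its underside; leave alone.
- hammer: Hammer with a wooden handle, lying down; a bystander, origin at its underside; leave alone.
- ring_stick: Tapered steel ring stick standing up, 130 mm tall; a bystander, origin at its underside; leave alone.
- bead_bowl: White bowl, 80 mm wide; a bystander, origin at its underside; leave alone.
- oil_bottle: White bottle with orange cap, 110 mm tall; a bystander, origin at its underside; leave alone.
Mind the look-alikes: they are no part of the job. What is shaped like the part that bears shim2_mid but orange or purple is not meant.

How it is judged:
By the outcome, as a careful person would: the job done as asked, in the order asked, and still so for the second after the job is handed in, with the robot touching nothing.
It also fails if it takes over 72 s, if anything falls off the work surface, if the arm or the gripper's body presses on something with over 40 N, if the wrist force passes 120 N, or if a joint passes its speed limit or range.

### The arm

A 6-joint arm with a two-finger parallel gripper is mounted at the origin on the work surface. World frame = base frame: x ahead of the robot, y to its left, z up, the work surface at z = 0. Lengths are in m, angles in rad, forces in N, time in s.
With the tool pointing down it reaches from about 0.4 to 0.825 m from the base axis. Payload 7 kg.
Tool frame: the origin (TCP) lies midway between the tips of the shut fingers; the grasp point (between the pads) lies hold_point_z behind it (hold_point_z is the distance from the TCP to the grasp point, in m); z points along the fingers, y is the line along which they close (so a half turn about z gives the same grasp; the last joint's range is limited). The gripper opens to 88 mm and grips with 3 to 60 N. Pads are 19 mm wide; open, the fingers measure 130 mm over their backs; the gripper's body (78 mm by 193 mm) begins 47 mm behind the grasp point.
Start: joints at [0.288, 0.359, 0.012, 0, -1.224, -0.288], TCP at [0.675, -0, 0.227] pointing down, gripper open.
Joint ranges: [-3.07, 3.07], [-1.43, 2.12], [-1.02, 1.25], [-3.03, 1.67], [-3.05, -0], [-3.03, 3.03]. Speed limits (rad/s): [2.39, 2.39, 3.01, 3.14, 3.14, 3.14].

### API

Orientations are given as [roll, pitch, yaw] about the fixed x, y, z axes, in that order (R = Rz(yaw) Ry(pitch) Rx(roll)).
In Python, from station import * gives the robot as it stands.
- The arm moves only by the tool apply_moves, never from a script. Its argument "steps" is a list of rows, each an object with "translation": the shift along the world's x, y, z scaled (see below), a list of three; "rotation": the turn, a rotation vector about the world's x, y, z scaled (see below), a list of three. A call has exactly 10 rows; each row is the pose to reach, as a shift and turn from the pose commanded when the call began; what a row does not reach only later rows make up. The controller multiplies each number of a shift by 250 mm and each number of a turn by 30 degrees. A row lasts 1/12 s, in which the tool goes at most 41.7 mm and 7.16 degrees, less where a joint would pass 70% of its speed; a pose out of reach is approached as far as the arm can. A call with a number of a shift or a turn outside -1 to 1 is refused whole. A call with a gripper value outside its range is refused whole. "jaw" is the closure, from -1 (fully open) to 1 (shut), so that 0 is half open, set as the call begins (left out, the last holds). The fingers move at their own pace and stop on an object; "newtons" is the grip in N (left out, the last holds). Time passes only in rows, so rows that repeat a pose let the fingers close, or fill a call up. It gives the time, the measured TCP pose, the force, the opening and the grip force at its end, in the units of the state.
- get_state(): the state, without advancing time (a new reading comes with each control period).
- grab_frame(name): name is "scene" or "side" or "wrist"; returns the picture (420x560x3 uint8, blue, green, red); there is no depth.
- camera_model(name): a dict with "fx", "fy", "cx", "cy" (pixels), "xyz" and "rotation" of the camera in the world. Camera axes: x right, y down, z forward; pixel columns grow to the right and rows downward; lengths in m; the calibration is good to about 2 mm. A picture is of the moment at which its call begins: read the wrist's pose just before it. camera_model takes no time and is no camera call; for the wrist camera it gives the pose at the moment of the call.
- job_done(): hands the job in; it is judged then, once.
The state is a dict: "t": time; "q": joint angles; "qd": joint speeds; "joint_efforts": joint torques, N m; "eef_pos": TCP position; "ee_rot": TCP orientation; "force": force on the tool from outside, world axes, zero at the start; "moment": the same for the moment, N m; "width": finger opening in m; "gripper_force": force on a finger pad.
Only numpy, scipy, OpenCV 4.12 (cv2) and the standard library are available. Lean on these libraries where they do the work, as an engineer would, in place of code of your own. Each camera call takes 0.05 s, during which the arm holds its last target. There are 200 camera calls.

## Working session

There is one attempt and no reset: what is moved stays moved. The work goes in short steps, Python scripts to look and compute and a tool call to move; the robot and the scene stay as the last step left them, time stands still between calls to the robot, and variables do not carry over. Pictures are saved under pics/ and viewed, at most 10 in all, crops included, and the job is handed in when it is done.

Besides the shell and the picture viewer there is one more tool, called as name(argument=value, ...), one argument or row to a line, values as JSON. apply_moves: Moves the arm, as the interface text tells. Shifts and turns lie within -1 to 1; 1 stands for 250 mm of shift or 30 degrees of turn. Its arguments: {"type":"object","properties":{"steps":{"type":"array"},"jaw":{"type":"number"},"newtons":{"type":"number"}},"required":["steps"]}

```bash
mkdir -p pics; ls
python3 - <<'E'
from station import *
import cv2
s=get_state();print(s)
for n in("scene","side"):
    cv2.imwrite(f"pics/{n}0.png",cv2.resize(grab_frame(n),(800,600),interpolation=cv2.INTER_CUBIC)); print(camera_model(n))
print(camera_model("wrist"))
E
```

```text
pics
{'t': 0.0, 'q': array([ 2.88132337e-01,  3.59376824e-01,  1.10579029e-02, -3.52585732e-04,
       -1.22410599e+00, -2.88110385e-01]), 'qd': array([ 0.00107807, -0.00048612,  0.00273536,  0.00051587,  0.0005674 ,
       -0.00165373]), 'joint_efforts': array([-8.00930356e-04, -5.82726967e+01,  2.93058443e+01,  6.99745238e+00,
        6.93249181e-03, -2.06530804e-04]), 'eef_pos': array([ 6.74505668e-01, -5.95883998e-06,  2.25628344e-01]), 'ee_rot': array([ 3.13993701e+00, -1.45000987e-04, -1.57089433e+00]), 'force': array([ 0.80773486, -0.09322771, -0.01774527]), 'moment': array([-0.08889739, -0.05085221, -0.00230642]), 'gripper_force': 0.0, 'width': 0.08768410874858362}
{'fx': 447.0165929116373, 'fy': 447.0165929116373, 'cx': 279.53893877097335, 'cy': 213.7351078951973, 'xyz': array([1.541832  , 0.22784676, 1.2082981 ]), 'rotation': array([-2.40917297, -0.01760251,  1.8222297 ])}
{'fx': 414.55119608041787, 'fy': 414.55119608041787, 'cx': 276.87292274563123, 'cy': 209.92016060242992, 'xyz': array([ 0.15265701, -0.63195988,  0.94447515]), 'rotation': array([-2.4228151 , -0.00836286, -0.55021994])}
{'fx': 355.89835229411864, 'fy': 355.89835229411864, 'cx': 279.95011677484547, 'cy': 203.8248176307763, 'xyz': array([ 0.6752938 , -0.07331746,  0.38315697]), 'rotation': array([ 2.86999716e+00, -1.18354470e-03, -3.14107225e+00])}
```

View pics/scene0.png

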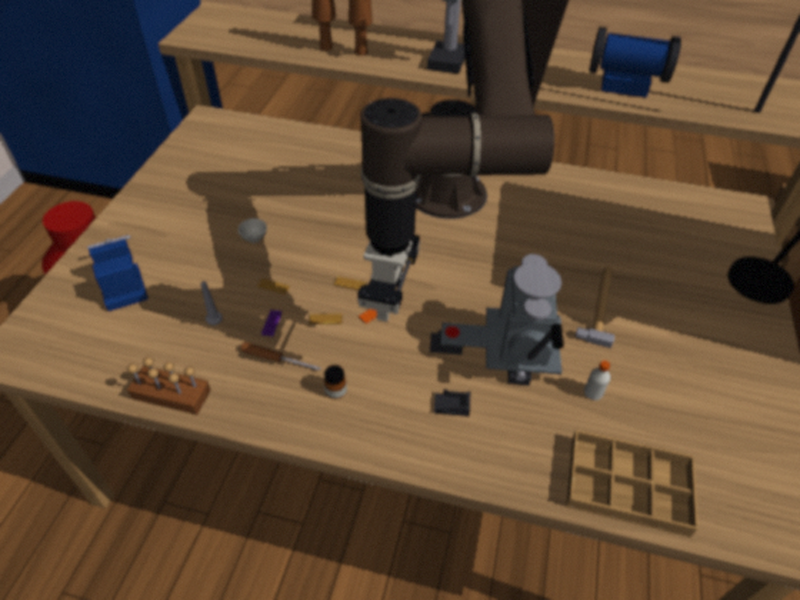

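View pics/side0.png

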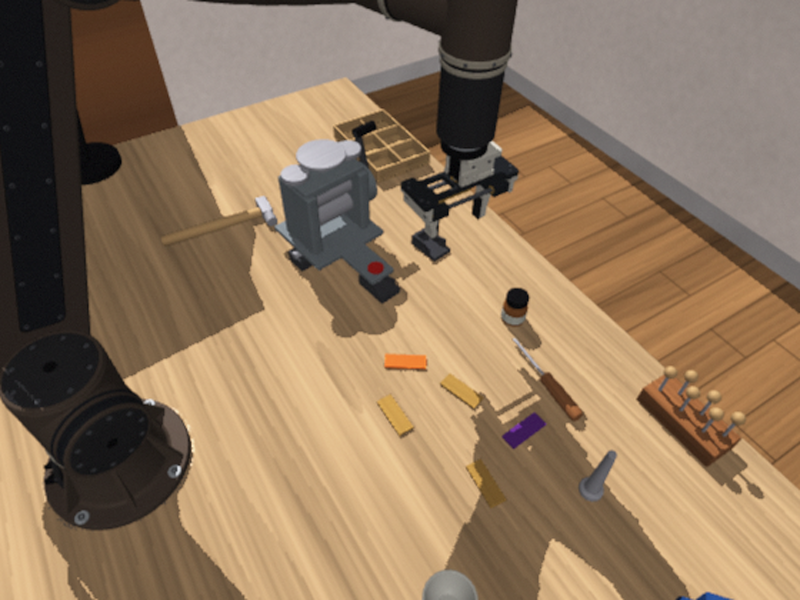

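```bash
cat > h.py <<'E'
from station import *
import numpy as np, cv2
from scipy.spatial.transform import Rotation as Ro
def px2w(c,u,v,z):
    d=Ro.from_rotvec(c["rotation"]).as_matrix()@np.array([(u-c["cx"])/c["fx"],(v-c["cy"])/c["fy"],1])
    return c["xyz"]+d*(z-c["xyz"][2])/d[2]
def w2px(c,p):
    q=Ro.from_rotvec(c["rotation"]).as_matrix().T@(np.asarray(p)-c["xyz"]); return np.array([c["fx"]*q[0]/q[2]+c["cx"],c["fy"]*q[1]/q[2]+c["cy"]])
E
python3 - <<'E'
from h import *
c=camera_model("side"); k=1.4286
for n,u,v,z in [("A",395,415,.006),("B",461,391,.006),("C",486,482,.006),("or",406,362,.006),("pu",524,430,.006),("pad",376,268,.055),("shoe",380,288,.026),("jar",515,318,0)]: print(n,px2w(c,u/k,v/k,z).round(3))
c=camera_model("scene")
for n,u,v,z in [("A",350,284,.006),("B",325,319,.006),("C",273,285,.006),("pad",452,332,.055),("spare",452,402,.02)]: print(n,px2w(c,u/k,v/k,z).round(3))
f=cv2.imread("pics/side0.png")
a=cv2.resize(f[225:525,320:560],None,fx=2,fy=2,interpolation=cv2.INTER_CUBIC)
cv2.imwrite("pics/sc.png",a)
E
```

```text
A [ 0.624 -0.125  0.006]
B [ 0.786 -0.057  0.006]
C [ 0.797 -0.253  0.006]
or [0.667 0.    0.006]
pu [ 0.921 -0.138  0.006]
pad [0.604 0.204 0.055]
shoe [0.621 0.174 0.026]
jar [0.994 0.17  0.   ]
A [-4.647  0.961  0.006]
B [-6.001e+00  6.710e-01  6.000e-03]
C [-1.4733e+01  1.9090e+00  6.0000e-03]
pad [-1.546  0.407  0.055]
spare [-1.563  0.05   0.02 ]
```

View pics/sc.png

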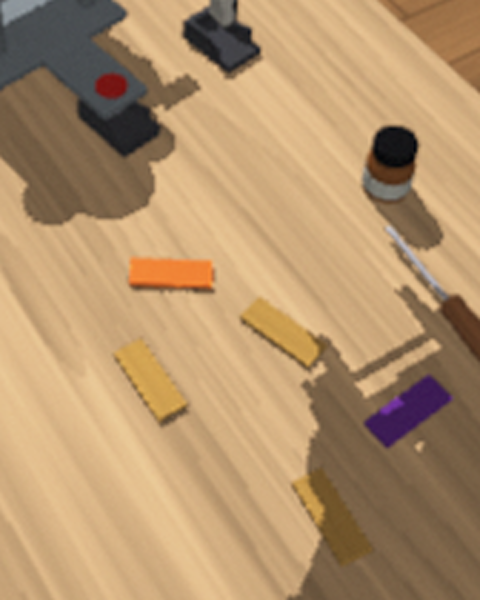

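```bash
sed -i 's/Ro.from_rotvec(c\["rotation"\])/Ro.from_euler("xyz",c["rotation"])/' h.py
python3 - <<'E'
from h import *
c=camera_model("side"); k=1.42857
def e(u,v): return ((320+u/2+.5)/k-.5,(225+v/2+.5)/k-.5)
for n,p in [("A",[(127,345),(175,413)]),("B",[(252,309),(310,355)]),("C",[(305,482),(357,554)]),("or",[(130,272),(213,272)]),("pu",[(376,432),(440,388)])]:
    a,b=[px2w(c,*e(*q),.006) for q in p]; print(n,((a+b)/2).round(3),np.linalg.norm(b-a).round(3),np.degrees(np.arctan2(*(b-a)[1::-1])).round(1))
for n,p,z in [("pad",(111,85),.055),("tongue L",(105,118),.052),("tongue R",(147,90),.052),("tongueLback",(45,68),.052),("shoe L",(122,152),.0),("shoeR",(159,130),0),("jar",(388,190),0)]: print(n,px2w(c,*e(*p),z).round(3))
c=camera_model("scene")
for n,u,v,z in [("A",350,284,.006),("B",325,319,.006),("C",273,285,.006),("pad",452,332,.055),("spare",452,402,.02),("jar",335,385,.03),("drv",250,350,0)]: print(n,px2w(c,u/k,v/k,z).round(3))
E
```

```text
A [ 0.445 -0.168  0.006] 0.082 -89.6
B [ 0.574 -0.189  0.006] 0.071 -76.2
C [ 0.504 -0.358  0.006] 0.072 -90.8
or [ 0.523 -0.079  0.006] 0.08 -31.2
pu [ 0.624 -0.314  0.006] 0.077 3.2
pad [0.577 0.127 0.055]
tongue L [0.549 0.092 0.052]
tongue R [0.607 0.104 0.052]
tongueLback [0.531 0.187 0.052]
shoe L [0.563 0.082 0.   ]
shoeR [0.613 0.089 0.   ]
jar [ 0.772 -0.104  0.   ]
A [ 0.451 -0.163  0.006]
B [ 0.582 -0.187  0.006]
C [ 0.507 -0.355  0.006]
pad [0.581 0.13  0.055]
spare [0.749 0.166 0.02 ]
jar [ 0.779 -0.095  0.03 ]
drv [ 0.717 -0.33   0.   ]
```

apply_moves(
  steps=[
    {"translation": [-0.05, -0.1, -0.04], "rotation": [0, 0, 0.06]},
    {"translation": [-0.1, -0.22, -0.08], "rotation": [0, 0, 0.12]},
    {"translation": [-0.16, -0.36, -0.13], "rotation": [0, 0, 0.19]},
    {"translation": [-0.22, -0.5, -0.18], "rotation": [0, 0, 0.26]},
    {"translation": [-0.28, -0.63, -0.23], "rotation": [0, 0, 0.33]},
    {"translation": [-0.33, -0.75, -0.28], "rotation": [0, 0, 0.4]},
    {"translation": [-0.37, -0.83, -0.31], "rotation": [0, 0, 0.44]},
    {"translation": [-0.38, -0.856, -0.32], "rotation": [0, 0, 0.45]},
    {"translation": [-0.38, -0.856, -0.32], "rotation": [0, 0, 0.45]},
    {"translation": [-0.38, -0.856, -0.32], "rotation": [0, 0, 0.45]},
  ],
  jaw=-0.4,
  newtons=30,
)

```text
t: 0.93
eef_pos: [0.5802, -0.214, 0.1466]
ee_rot: [3.142, -0.0, -1.336]
force: [-0.2, 0.9, -0.2]
width: 0.0613
gripper_force: 0.0
```

Run:
```python
from h import *
import station
print([n for n in dir(station) if n[0]!='_'], getattr(station,'hold_point_z',None))
s=get_state();print(s['t'],s['eef_pos'],s['ee_rot'],s['width'],s['force'])
c=camera_model("wrist"); print(c)
f=grab_frame("wrist"); cv2.imwrite("pics/w1r.png",f)
cv2.imwrite("pics/w1.png",cv2.resize(f,(800,600),interpolation=cv2.INTER_CUBIC))
```

```text
['Unreachable', 'camera_model', 'get_state', 'grab_frame', 'hold_point_z', 'job_done'] 0.0188
0.9333 [ 0.58019728 -0.21404757  0.14661486] [ 3.14154870e+00 -4.33892767e-05 -1.33644003e+00] 0.06127695014235547 [-0.22085681  0.92479946 -0.23875934]
{'fx': 355.89835229411864, 'fy': 355.89835229411864, 'cx': 279.95011677484547, 'cy': 203.8248176307763, 'xyz': array([ 0.59754223, -0.28537111,  0.30403302]), 'rotation': array([ 2.86994849e+00,  7.64917212e-05, -2.90660573e+00])}
```

View pics/w1.png

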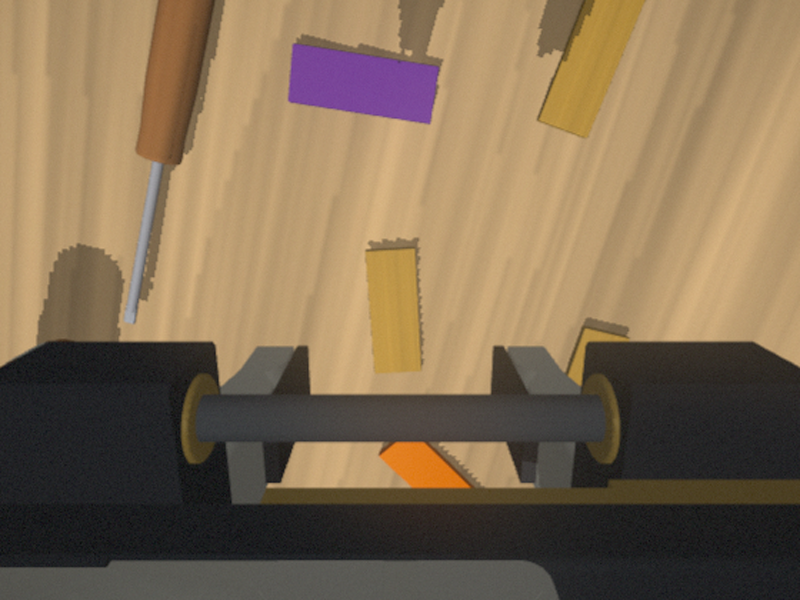

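Run:
```python
from h import *
c=camera_model("wrist"); k=1.42857
P=[px2w(c,(u+.5)/k-.5,(v+.5)/k-.5,.006) for u,v in [(366,251),(415,249),(421,371),(375,372),(587,330),(628,338),(538,120),(587,138)]]
for p in P: print(p.round(4))
r=(P[0]+P[1])/2;f=(P[2]+P[3])/2;d=f-r;print("B",(r+f)/2,np.linalg.norm(d),np.degrees(np.arctan2(d[1],d[0])))
d/=np.linalg.norm(d); print("grip", (r+f)/2-.025*d)
```

```text
[ 0.6044 -0.2236  0.006 ]
[ 0.5763 -0.2316  0.006 ]
[ 0.5536 -0.156   0.006 ]
[ 0.5819 -0.1484  0.006 ]
[ 0.4599 -0.207   0.006 ]
[ 0.4333 -0.208   0.006 ]
[ 0.5273 -0.3183  0.006 ]
[ 0.4976 -0.3156  0.006 ]
B [ 0.57905359 -0.18988143  0.006     ] 0.07868779411559285 106.71516854695072
grip [ 0.58624394 -0.21382509  0.006     ]
```

apply_moves(
  steps=[
    {"translation": [0.012, 0, -0.08], "rotation": [0, 0, 0.05]},
    {"translation": [0.024, 0, -0.2], "rotation": [0, 0, 0.107]},
    {"translation": [0.024, 0, -0.33], "rotation": [0, 0, 0.107]},
    {"translation": [0.024, 0, -0.45], "rotation": [0, 0, 0.107]},
    {"translation": [0.024, 0, -0.53], "rotation": [0, 0, 0.107]},
    {"translation": [0.024, 0, -0.56], "rotation": [0, 0, 0.107]},
    {"translation": [0.024, 0, -0.575], "rotation": [0, 0, 0.107]},
    {"translation": [0.024, 0, -0.58], "rotation": [0, 0, 0.107]},
    {"translation": [0.024, 0, -0.58], "rotation": [0, 0, 0.107]},
    {"translation": [0.024, 0, -0.58], "rotation": [0, 0, 0.107]},
  ],
)

```text
t: 1.82
eef_pos: [0.5873, -0.2139, 0.0032]
ee_rot: [-3.139, -0.001, -1.279]
force: [0.8, -1.2, 1.2]
width: 0.0612
gripper_force: 0.0
```

apply_moves(
  steps=[
    {"translation": [0, 0, 0], "rotation": [0, 0, 0]},
    {"translation": [0, 0, 0], "rotation": [0, 0, 0]},
    {"translation": [0, 0, 0], "rotation": [0, 0, 0]},
    {"translation": [0, 0, 0], "rotation": [0, 0, 0]},
    {"translation": [0, 0, 0], "rotation": [0, 0, 0]},
    {"translation": [0, 0, 0], "rotation": [0, 0, 0]},
    {"translation": [0, 0, 0.04], "rotation": [0, 0, 0]},
    {"translation": [0, 0, 0.12], "rotation": [0, 0, 0]},
    {"translation": [0, 0, 0.24], "rotation": [0, 0, 0]},
    {"translation": [0, 0, 0.32], "rotation": [0, 0, 0]},
  ],
  jaw=1,
  newtons=40,
)

```text
t: 2.65
eef_pos: [0.5864, -0.2142, 0.084]
ee_rot: [-3.141, -0.001, -1.279]
force: [0.5, 0.1, -0.4]
width: 0.0291
gripper_force: 40.0
```

apply_moves(
  steps=[
    {"translation": [0, 0.05, 0.06], "rotation": [0, 0, -0.02]},
    {"translation": [0, 0.13, 0.14], "rotation": [0, 0, -0.04]},
    {"translation": [0, 0.23, 0.22], "rotation": [0, 0, -0.06]},
    {"translation": [0, 0.35, 0.3], "rotation": [0, 0, -0.08]},
    {"translation": [0, 0.48, 0.37], "rotation": [0, 0, -0.1]},
    {"translation": [0, 0.61, 0.43], "rotation": [0, 0, -0.12]},
    {"translation": [0, 0.74, 0.47], "rotation": [0, 0, -0.14]},
    {"translation": [0, 0.84, 0.47], "rotation": [0, 0, -0.16]},
    {"translation": [0, 0.92, 0.47], "rotation": [0, 0, -0.17]},
    {"translation": [0, 0.96, 0.47], "rotation": [0, 0, -0.17]},
  ],
)

```text
t: 3.48
eef_pos: [0.5858, 0.0283, 0.2]
ee_rot: [-3.141, 0.0, -1.367]
force: [0.3, 0.1, -1.6]
width: 0.0287
gripper_force: 40.0
```

apply_moves(
  steps=[
    {"translation": [0, 0.04, 0], "rotation": [0, 0, 0]},
    {"translation": [0, 0.1, 0], "rotation": [0, 0, 0]},
    {"translation": [0, 0.18, 0], "rotation": [0, 0, 0]},
    {"translation": [0, 0.26, 0], "rotation": [0, 0, 0]},
    {"translation": [0, 0.32, 0], "rotation": [0, 0, 0]},
    {"translation": [0, 0.36, 0], "rotation": [0, 0, 0]},
    {"translation": [0, 0.376, 0], "rotation": [0, 0, 0]},
    {"translation": [0, 0.376, 0], "rotation": [0, 0, 0]},
    {"translation": [0, 0.376, 0], "rotation": [0, 0, 0]},
    {"translation": [0, 0.376, 0], "rotation": [0, 0, 0]},
  ],
)

```text
t: 4.32
eef_pos: [0.5859, 0.1193, 0.199]
ee_rot: [3.141, -0.0, -1.369]
force: [0.3, -0.2, -1.0]
width: 0.0291
gripper_force: 40.0
```

Run:
```python
from h import *
s=get_state();print(s['t'],s['eef_pos'],s['ee_rot'],s['width'],s['force'])
f=grab_frame("wrist"); cv2.imwrite("pics/w2r.png",f)
cv2.imwrite("pics/w2.png",cv2.resize(f,(800,600),interpolation=cv2.INTER_CUBIC))
```

```text
4.3167 [0.58593273 0.11926858 0.19901876] [ 3.14134099e+00 -1.52990225e-04 -1.36873482e+00] 0.029146310193487044 [ 0.27026935 -0.20171782 -0.95974661]
```

View pics/w2.png

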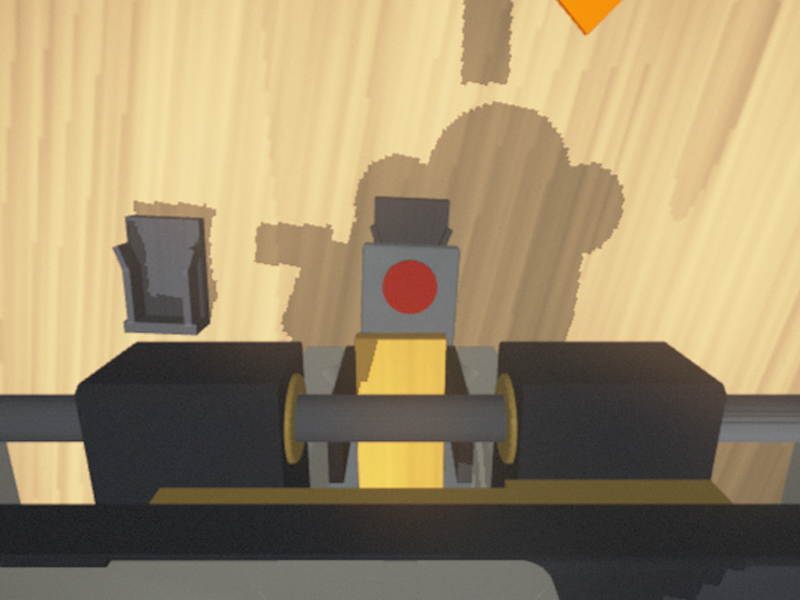

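Run:
```python
from h import *
c=camera_model("wrist"); k=1.42857
w=lambda u,v,z:px2w(c,(u+.5)/k-.5,(v+.5)/k-.5,z)
pad=w(410,287,.055);a=w(363,246,.052);b=w(460,247,.052);print("pad",pad.round(4),"tongue",a.round(4),b.round(4),np.linalg.norm(a-b))
print("yaw front", np.degrees(np.arctan2(*(a-b)[1::-1]))-90, "mid",((a+b)/2).round(4))
for l,(p,q) in dict(L=((363,246),(361,333)),R=((460,247),(456,340))).items():
    d=w(*q,.052)-w(*p,.052);print(l,np.degrees(np.arctan2(d[1],d[0])))
for z in(.010,.016):
    m=(w(376,198,z)+w(448,199,z))/2;d=w(448,199,z)-w(376,198,z);print("apron",z,m.round(4),np.linalg.norm(m[:2]-pad[:2]),np.degrees(np.arctan2(d[1],d[0]))-90,np.linalg.norm(d))
# spare: rear apron edge
    m=w(126,217,z),w(204,219,z);print(" spare apron w",np.linalg.norm(m[0]-m[1]))
for z in (.01,.016):
  print("axis pad->apron yaw", np.degrees(np.arctan2(*(pad-(w(376,198,z)+w(448,199,z))/2)[1::-1])))
for y in(-25,): print(w2px(c,[.586,.119,.199])*k)
```

```text
pad [0.5787 0.1257 0.055 ] tongue [0.6118 0.107  0.052 ] [0.554  0.0958 0.052 ] 0.058863937980233684
yaw front -78.99729181940094 mid [0.5829 0.1014 0.052 ]
L 99.17948245394369
R 100.9791681679712
apron 0.01 [0.5868 0.0767 0.01  ] 0.04962046977317819 -259.18474040081924 0.04847864525183109
 spare apron w 0.05289615685606056
apron 0.016 [0.5871 0.0762 0.016 ] 0.05016167179743527 -259.18474040081924 0.047639184638785664
 spare apron w 0.05198020221187708
axis pad->apron yaw 99.36494395813091
axis pad->apron yaw 99.5473463726591
[400.78524906 374.91922516]
```

apply_moves(
  steps=[
    {"translation": [0.01, -0.08, 0], "rotation": [0, 0, 0]},
    {"translation": [0.02, -0.2, 0], "rotation": [0, 0, -0.02]},
    {"translation": [0.04, -0.32, -0.05], "rotation": [0, 0, -0.037]},
    {"translation": [0.048, -0.4, -0.15], "rotation": [0, 0, -0.037]},
    {"translation": [0.048, -0.4, -0.27], "rotation": [0, 0, -0.037]},
    {"translation": [0.048, -0.4, -0.4], "rotation": [0, 0, -0.037]},
    {"translation": [0.048, -0.392, -0.52], "rotation": [0, 0, -0.037]},
    {"translation": [0.048, -0.392, -0.6], "rotation": [0, 0, -0.037]},
    {"translation": [0.048, -0.392, -0.638], "rotation": [0, 0, -0.037]},
    {"translation": [0.048, -0.392, -0.638], "rotation": [0, 0, -0.037]},
  ],
)

```text
t: 5.2
eef_pos: [0.5966, 0.021, 0.0374]
ee_rot: [3.137, -0.001, -1.389]
force: [0.2, -0.4, -0.1]
width: 0.0286
gripper_force: 40.0
```

Run:
```python
from h import *
s=get_state();print(s['t'],s['eef_pos'],np.degrees(s['ee_rot']),s['force'])
f=grab_frame("side");c=camera_model("side")
u,v=w2px(c,[.585,.09,.02]).astype(int);print(u,v)
x0,y0=u-50,v-40
cv2.imwrite("pics/s2.png",cv2.resize(f[y0:y0+80,x0:x0+100],(800,640)[:2] if 0 else (750,600),interpolation=cv2.INTER_CUBIC));print(x0,y0)
```

```text
5.2 [0.59657193 0.02098965 0.03739204] [ 1.79765481e+02 -3.06635446e-02 -7.95555930e+01] [ 0.19599579 -0.3692289  -0.10256873]
271 201
221 161
```

View pics/s2.png

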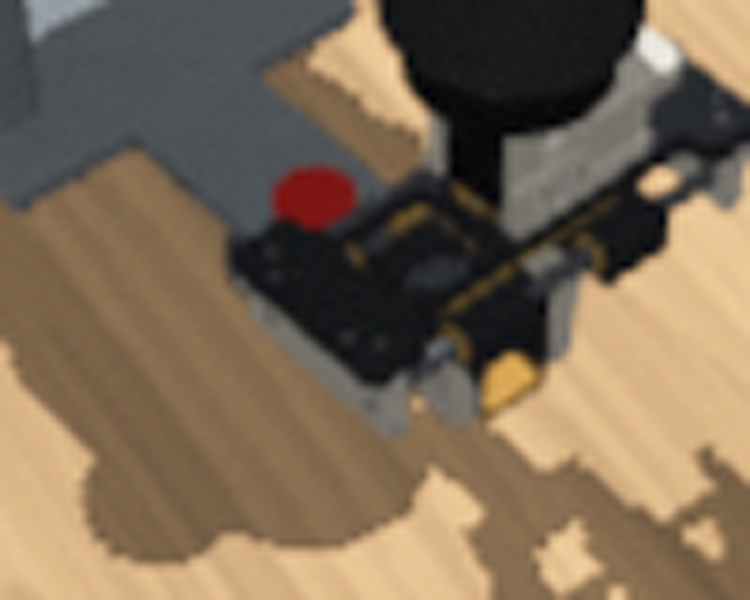

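apply_moves(
  steps=[
    {"translation": [0, 0, -0.03], "rotation": [0, 0, 0]},
    {"translation": [0, 0, -0.06], "rotation": [0, 0, 0]},
    {"translation": [0, 0, -0.08], "rotation": [0, 0, 0]},
    {"translation": [0, 0, -0.084], "rotation": [0, 0, 0]},
    {"translation": [0, 0, -0.088], "rotation": [0, 0, 0]},
    {"translation": [0, 0, -0.09], "rotation": [0, 0, 0]},
    {"translation": [0, 0, -0.092], "rotation": [0, 0, 0]},
    {"translation": [0, 0, -0.094], "rotation": [0, 0, 0]},
    {"translation": [0, 0, -0.094], "rotation": [0, 0, 0]},
    {"translation": [0, 0, -0.094], "rotation": [0, 0, 0]},
  ],
)

```text
t: 6.08
eef_pos: [0.5982, 0.022, 0.0164]
ee_rot: [-3.141, 0.0, -1.387]
force: [-0.4, 0.3, 0.4]
width: 0.0291
gripper_force: 40.0
```

apply_moves(
  steps=[
    {"translation": [0, 0, -0.004], "rotation": [0, 0, 0]},
    {"translation": [0, 0, -0.008], "rotation": [0, 0, 0]},
    {"translation": [0, 0, -0.012], "rotation": [0, 0, 0]},
    {"translation": [0, 0, -0.016], "rotation": [0, 0, 0]},
    {"translation": [0, 0, -0.018], "rotation": [0, 0, 0]},
    {"translation": [0, 0, -0.02], "rotation": [0, 0, 0]},
    {"translation": [0, 0, -0.022], "rotation": [0, 0, 0]},
    {"translation": [0, 0, -0.024], "rotation": [0, 0, 0]},
    {"translation": [0, 0, -0.024], "rotation": [0, 0, 0]},
    {"translation": [0, 0, -0.024], "rotation": [0, 0, 0]},
  ],
)

```text
t: 6.92
eef_pos: [0.5981, 0.022, 0.0101]
ee_rot: [-3.141, 0.0, -1.388]
force: [0.8, 0.3, 1.8]
width: 0.0292
gripper_force: 40.0
```

apply_moves(
  steps=[
    {"translation": [0, 0, 0.01], "rotation": [0, 0, 0]},
    {"translation": [-0.003, 0.018, 0.01], "rotation": [0, 0, 0]},
    {"translation": [-0.007, 0.038, 0.01], "rotation": [0, 0, 0]},
    {"translation": [-0.011, 0.06, 0.01], "rotation": [0, 0, 0]},
    {"translation": [-0.015, 0.082, 0.01], "rotation": [0, 0, 0]},
    {"translation": [-0.019, 0.104, 0.01], "rotation": [0, 0, 0]},
    {"translation": [-0.023, 0.126, 0.01], "rotation": [0, 0, 0]},
    {"translation": [-0.027, 0.148, 0.01], "rotation": [0, 0, 0]},
    {"translation": [-0.031, 0.168, 0.01], "rotation": [0, 0, 0]},
    {"translation": [-0.0325, 0.177, 0.01], "rotation": [0, 0, 0]},
  ],
)

```text
t: 7.75
eef_pos: [0.5887, 0.0618, 0.0116]
ee_rot: [3.137, -0.005, -1.388]
force: [12.0, -30.5, -5.8]
width: 0.029
gripper_force: 40.0
```

apply_moves(
  steps=[
    {"translation": [0.002, -0.012, 0], "rotation": [0, 0, 0]},
    {"translation": [0.004, -0.024, 0], "rotation": [0, 0, 0]},
    {"translation": [0.005, -0.03, 0], "rotation": [0, 0, 0]},
    {"translation": [0.006, -0.035, 0], "rotation": [0, 0, 0]},
    {"translation": [0.006, -0.035, 0], "rotation": [0, 0, 0]},
    {"translation": [0.006, -0.035, 0], "rotation": [0, 0, 0]},
    {"translation": [0.006, -0.035, 0], "rotation": [0, 0, 0]},
    {"translation": [0.006, -0.035, 0], "rotation": [0, 0, 0]},
    {"translation": [0.006, -0.035, 0], "rotation": [0, 0, 0]},
    {"translation": [0.006, -0.035, 0], "rotation": [0, 0, 0]},
  ],
)

```text
t: 8.58
eef_pos: [0.5914, 0.0576, 0.0126]
ee_rot: [-3.141, 0.0, -1.387]
force: [-0.2, 0.3, -0.8]
width: 0.0288
gripper_force: 39.8
```

Run:
```python
from h import *
s=get_state();print(s['t'],s['eef_pos'],np.degrees(s['ee_rot']),s['force'],s['moment'])
g=grab_frame("wrist")
f=grab_frame("scene");c=camera_model("scene")
u,v=w2px(c,[.585,.06,.02]).astype(int);print(u,v)
x0,y0=u-40,v-40
a=cv2.resize(f[y0:y0+75,x0:x0+75],(400,400),interpolation=cv2.INTER_CUBIC)
b=g[120:320,180:380];b=cv2.resize(b,(400,400),interpolation=cv2.INTER_CUBIC)
cv2.imwrite("pics/s3.png",np.hstack([a,b]));print(x0,y0)
```

```text
8.5833 [0.5913902  0.05762896 0.0126041 ] [-1.79992666e+02  3.80645251e-03 -7.94949236e+01] [-0.21943153  0.30200142 -0.80892548] [-0.02737839  0.04413236 -0.02832451]
295 235
255 195
```

View pics/s3.png

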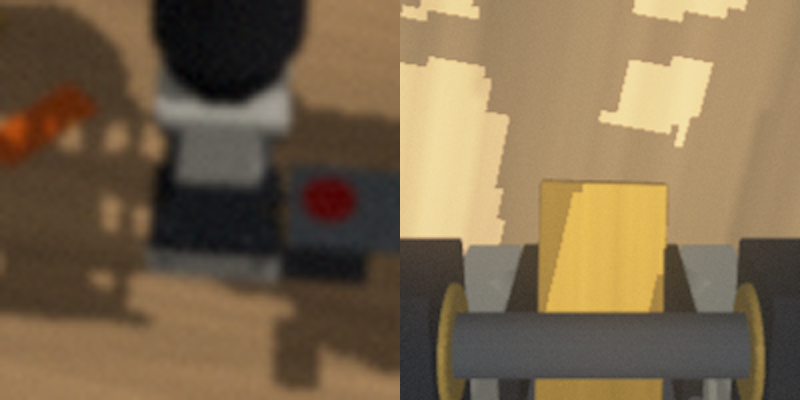

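Run:
```python
from h import *
c=camera_model("wrist"); t=get_state()['eef_pos']
for dz in(.002,.004):
  for v in(211,234.5):
    m=(px2w(c,250,v,t[2]+dz)+px2w(c,313.5,v,t[2]+dz))/2; print(dz,v,m.round(4),np.linalg.norm((m-t)[:2]), np.linalg.norm(px2w(c,250,v,t[2]+dz)-px2w(c,313.5,v,t[2]+dz)))
g=grab_frame("wrist");cv2.imwrite("pics/w4.png",g)
```

```text
0.002 211 [0.5957 0.0312 0.0146] 0.026701538832506994 0.028949103332622635
0.002 234.5 [0.5936 0.0424 0.0146] 0.015310367503092715 0.02949477163308999
0.004 211 [0.5959 0.0306 0.0166] 0.02730216912581229 0.02857657724446471
0.004 234.5 [0.5938 0.0417 0.0166] 0.016057191179842605 0.029115223715099663
```

```bash
python3 - <<'E'
from h import *
for n in("w2r","w4"):
    f=cv2.imread(f"pics/{n}.png");h=cv2.cvtColor(f,cv2.COLOR_BGR2HSV)
    m=(h[...,0]>17)&(h[...,0]<30)&(h[...,1]>110)&(h[...,2]>60)
    for r in(212,220,240,250,260,270,315,325,335):
        x=np.where(m[r,235:330])[0]; print(n,r,(x.min()+235,x.max()+235,len(x)) if len(x) else None)
E
python3 - <<'E'
import cv2,numpy as np
a=cv2.imread('pics/w2r.png')[200:345,225:340];b=cv2.imread('pics/w4.png')[200:345,225:340]
cv2.imwrite('pics/cmp.png',cv2.resize(np.hstack([a,b]),None,fx=3.4,fy=3.4,interpolation=cv2.INTER_CUBIC))
E
```

```text
w2r 212 None
w2r 220 None
w2r 240 (np.int64(248), np.int64(312), 65)
w2r 250 (np.int64(248), np.int64(312), 65)
w2r 260 (np.int64(249), np.int64(311), 63)
w2r 270 (np.int64(249), np.int64(311), 63)
w2r 315 (np.int64(250), np.int64(310), 61)
w2r 325 (np.int64(251), np.int64(310), 60)
w2r 335 (np.int64(251), np.int64(309), 59)
w4 212 (np.int64(250), np.int64(313), 64)
w4 220 (np.int64(249), np.int64(313), 65)
w4 240 (np.int64(249), np.int64(313), 65)
w4 250 (np.int64(248), np.int64(312), 65)
w4 260 (np.int64(249), np.int64(312), 64)
w4 270 (np.int64(248), np.int64(312), 65)
w4 315 (np.int64(247), np.int64(310), 64)
w4 325 (np.int64(247), np.int64(310), 64)
w4 335 (np.int64(247), np.int64(310), 64)
```

View pics/cmp.png

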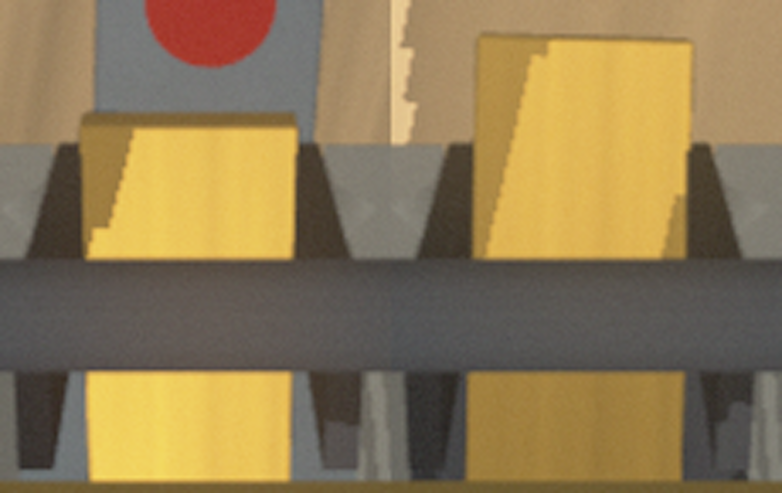

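apply_moves(
  steps=[
    {"translation": [0.006, -0.03, 0.0], "rotation": [0, 0, 0]},
    {"translation": [0.014, -0.08, 0.02], "rotation": [0, 0, 0]},
    {"translation": [0.026, -0.15, 0.05], "rotation": [0, 0, 0]},
    {"translation": [0.041, -0.23, 0.06], "rotation": [0, 0, 0]},
    {"translation": [0.052, -0.285, 0.06], "rotation": [0, 0, 0]},
    {"translation": [0.054, -0.298, 0.05], "rotation": [0, 0, 0]},
    {"translation": [0.054, -0.298, 0.03], "rotation": [0, 0, 0]},
    {"translation": [0.054, -0.298, 0.01], "rotation": [0, 0, 0]},
    {"translation": [0.054, -0.298, -0.012], "rotation": [0, 0, 0]},
    {"translation": [0.054, -0.298, -0.02], "rotation": [0, 0, 0]},
  ],
)

```text
t: 9.57
eef_pos: [0.604, -0.0166, 0.0061]
ee_rot: [3.14, 0.0, -1.387]
force: [0.0, -0.1, 0.5]
width: 0.0292
gripper_force: 39.8
```

apply_moves(
  steps=[
    {"translation": [0, 0, 0], "rotation": [0, 0, 0]},
    {"translation": [0, 0, 0], "rotation": [0, 0, 0]},
    {"translation": [0, 0, 0], "rotation": [0, 0, 0]},
    {"translation": [0, 0, 0], "rotation": [0, 0, 0]},
    {"translation": [0, 0, 0.05], "rotation": [0, 0, 0]},
    {"translation": [0, 0, 0.15], "rotation": [0, 0, 0]},
    {"translation": [0.015, -0.08, 0.25], "rotation": [0, 0, 0]},
    {"translation": [0.03, -0.16, 0.3], "rotation": [0, 0, 0]},
    {"translation": [0.036, -0.2, 0.3], "rotation": [0, 0, 0]},
    {"translation": [0.036, -0.2, 0.3], "rotation": [0, 0, 0]},
  ],
  jaw=-0.2,
)

```text
t: 10.4
eef_pos: [0.6145, -0.0685, 0.0836]
ee_rot: [-3.139, 0.0, -1.389]
force: [-0.2, 0.6, -1.3]
width: 0.0523
gripper_force: 0.0
```

Run:
```python
from h import *
s=get_state();print(s['t'],s['eef_pos'],np.degrees(s['ee_rot']),s['force'])
g=grab_frame("wrist");f=grab_frame("side");c=camera_model("side")
u,v=w2px(c,[.6,.04,.02]).astype(int);x0,y0=u-40,v-45;print(x0,y0)
cv2.imwrite("pics/w5r.png",g)
cv2.imwrite("pics/w5.png",np.hstack([cv2.resize(f[y0:y0+84,x0:x0+80],(400,420),interpolation=cv2.INTER_CUBIC),g[:,80:480]]))
```

```text
10.4 [ 0.61452425 -0.06848018  0.08363092] [-1.79866287e+02  6.02666760e-04 -7.96020165e+01] [-0.18460112  0.5549399  -1.32418433]
244 165
```

View pics/w5.png

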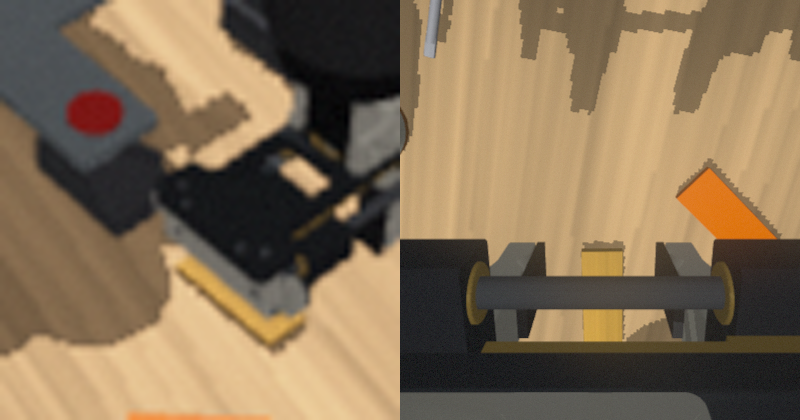

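Run:
```python
from h import *
c=camera_model("wrist")
a=px2w(c,262,250,.006);b=px2w(c,304,250,.006);m=(a+b)/2;print(a,b,m,np.linalg.norm(a-b))
p=px2w(c,263,340,.006);q=px2w(c,303,340,.006);d=(p+q)/2-m;print(np.degrees(np.arctan2(d[1],d[0])))
d=np.array([-.1805,.9836]);print("grip", m[:2]+.015*d)
F=np.array([.5787,.1262]); r=m[:2]-F; print("along",r@d,"lat",d[0]*r[1]-d[1]*r[0])
# shoe front face luminance column, side
f=cv2.imread("pics/side0.png")
```

```text
[ 0.62141279 -0.0397895   0.006     ] [ 0.59223123 -0.04517148  0.006     ] [ 0.60682201 -0.04248049  0.006     ] 0.02967370899033717
100.59262634009353
grip [ 0.60411451 -0.02772649]
along -0.17099015116052182 lat 0.002786020077279853
```

apply_moves(
  steps=[
    {"translation": [-0.015, 0.05, 0], "rotation": [0, 0, 0]},
    {"translation": [-0.035, 0.13, -0.02], "rotation": [0, 0, 0]},
    {"translation": [-0.04, 0.157, -0.1], "rotation": [0, 0, 0]},
    {"translation": [-0.04, 0.157, -0.19], "rotation": [0, 0, 0]},
    {"translation": [-0.04, 0.157, -0.26], "rotation": [0, 0, 0]},
    {"translation": [-0.04, 0.157, -0.3], "rotation": [0, 0, 0]},
    {"translation": [-0.04, 0.157, -0.32], "rotation": [0, 0, 0]},
    {"translation": [-0.04, 0.157, -0.324], "rotation": [0, 0, 0]},
    {"translation": [-0.04, 0.157, -0.324], "rotation": [0, 0, 0]},
    {"translation": [-0.04, 0.157, -0.324], "rotation": [0, 0, 0]},
  ],
)

```text
t: 11.33
eef_pos: [0.6043, -0.0275, 0.002]
ee_rot: [-3.141, -0.0, -1.387]
force: [0.3, -0.3, -0.7]
width: 0.0529
gripper_force: 0.0
```

apply_moves(
  steps=[
    {"translation": [0, 0, 0], "rotation": [0, 0, 0]},
    {"translation": [0, 0, 0], "rotation": [0, 0, 0]},
    {"translation": [0, 0, 0], "rotation": [0, 0, 0]},
    {"translation": [0, 0, 0], "rotation": [0, 0, 0]},
    {"translation": [0, 0, 0], "rotation": [0, 0, 0]},
    {"translation": [0, 0, 0], "rotation": [0, 0, 0]},
    {"translation": [0, 0, 0.03], "rotation": [0, 0, 0]},
    {"translation": [0, 0, 0.08], "rotation": [0, 0, 0]},
    {"translation": [0, 0, 0.1], "rotation": [0, 0, 0]},
    {"translation": [0, 0, 0.1], "rotation": [0, 0, 0]},
  ],
  jaw=1,
  newtons=45,
)

```text
t: 12.17
eef_pos: [0.6048, -0.0276, 0.0281]
ee_rot: [-3.139, 0.0, -1.387]
force: [0.4, 0.2, -1.0]
width: 0.0289
gripper_force: 44.9
```

Run:
```python
from h import *
s=get_state();print(s['t'],s['eef_pos'],np.degrees(s['ee_rot']),s['force'],s['moment'],s['width'])
F=np.array([.5787,.1262]);d=np.array([-.1805,.9836]);r=s['eef_pos'][:2]-F;print("s",-r@d,"lat",d[0]*r[1]-d[1]*r[0])
```

```text
12.1667 [ 0.60480542 -0.02757216  0.0281026 ] [-1.79858060e+02  2.01439539e-03 -7.94869441e+01] [ 0.41519443  0.18675206 -1.03431327] [-0.02990284  0.00969133  0.01379194] 0.028937877265236462
s 0.1559623209279642 lat 0.0020785876396374955
```

apply_moves(
  steps=[
    {"translation": [-0.002, 0.02, 0], "rotation": [0, 0, 0]},
    {"translation": [-0.008, 0.06, 0], "rotation": [0, 0, 0]},
    {"translation": [-0.015, 0.11, 0], "rotation": [0, 0, 0]},
    {"translation": [-0.021, 0.16, 0], "rotation": [0, 0, 0]},
    {"translation": [-0.026, 0.2, 0], "rotation": [0, 0, 0]},
    {"translation": [-0.027, 0.21, 0], "rotation": [0, 0, 0]},
    {"translation": [-0.027, 0.21, -0.015], "rotation": [0, 0, 0]},
    {"translation": [-0.027, 0.21, -0.03], "rotation": [0, 0, 0]},
    {"translation": [-0.027, 0.21, -0.03], "rotation": [0, 0, 0]},
    {"translation": [-0.027, 0.21, -0.03], "rotation": [0, 0, 0]},
  ],
)

```text
t: 13.0
eef_pos: [0.5968, 0.0242, 0.0185]
ee_rot: [3.141, -0.0, -1.388]
force: [0.6, -0.6, -0.1]
width: 0.0291
gripper_force: 44.9
```

```bash
cat > st.py <<'E'
from h import *
s=get_state();print(s['t'],s['eef_pos'].round(4),np.degrees(s['ee_rot']).round(2),s['force'].round(2),s['moment'].round(3))
F=np.array([.5787,.1262]);d=np.array([-.1805,.9836]);r=s['eef_pos'][:2]-F;print("s",-r@d,"lat",d[0]*r[1]-d[1]*r[0])
E
python3 st.py
```

```text
13.0 [0.5968 0.0242 0.0185] [ 1.7994e+02 -1.0000e-02 -7.9530e+01] [ 0.63 -0.63 -0.13] [-0.069 -0.019 -0.002]
s 0.10356189041247164 lat 0.0006316005460103476
```

apply_moves(
  steps=[
    {"translation": [0, 0, -0.004], "rotation": [0, 0, 0]},
    {"translation": [0, 0, -0.006], "rotation": [0, 0, 0]},
    {"translation": [0, 0, -0.008], "rotation": [0, 0, 0]},
    {"translation": [0, 0, -0.01], "rotation": [0, 0, 0]},
    {"translation": [0, 0, -0.012], "rotation": [0, 0, 0]},
    {"translation": [0, 0, -0.012], "rotation": [0, 0, 0]},
    {"translation": [0, 0, -0.012], "rotation": [0, 0, 0]},
    {"translation": [0, 0, -0.012], "rotation": [0, 0, 0]},
    {"translation": [0, 0, -0.012], "rotation": [0, 0, 0]},
    {"translation": [0, 0, -0.012], "rotation": [0, 0, 0]},
  ],
)

```text
t: 13.83
eef_pos: [0.5973, 0.0248, 0.0162]
ee_rot: [-3.141, 0.0, -1.387]
force: [0.0, -1.3, 2.2]
width: 0.029
gripper_force: 44.9
```

```bash
python3 st.py
```

```text
13.8333 [0.5973 0.0248 0.0162] [-179.97    0.    -79.5 ] [ 0.03 -1.34  2.2 ] [-0.166 -0.066 -0.016]
s 0.10309460583672381 lat -1.921761085636048e-05
```

apply_moves(
  steps=[
    {"translation": [0, 0, 0.006], "rotation": [0, 0, 0]},
    {"translation": [-0.002, 0.01, 0.006], "rotation": [0, 0, 0]},
    {"translation": [-0.004, 0.022, 0.006], "rotation": [0, 0, 0]},
    {"translation": [-0.006, 0.034, 0.006], "rotation": [0, 0, 0]},
    {"translation": [-0.008, 0.046, 0.006], "rotation": [0, 0, 0]},
    {"translation": [-0.011, 0.058, 0.006], "rotation": [0, 0, 0]},
    {"translation": [-0.013, 0.07, 0.006], "rotation": [0, 0, 0]},
    {"translation": [-0.015, 0.082, 0.006], "rotation": [0, 0, 0]},
    {"translation": [-0.017, 0.092, 0.006], "rotation": [0, 0, 0]},
    {"translation": [-0.018, 0.098, 0.006], "rotation": [0, 0, 0]},
  ],
)

```text
t: 14.67
eef_pos: [0.5926, 0.0496, 0.0176]
ee_rot: [-3.141, -0.0, -1.387]
force: [1.1, -0.8, 1.2]
width: 0.029
gripper_force: 44.9
```

apply_moves(
  steps=[
    {"translation": [-0.002, 0.008, 0], "rotation": [0, 0, 0]},
    {"translation": [-0.003, 0.016, 0], "rotation": [0, 0, 0]},
    {"translation": [-0.004, 0.024, 0], "rotation": [0, 0, 0]},
    {"translation": [-0.006, 0.032, 0], "rotation": [0, 0, 0]},
    {"translation": [-0.007, 0.04, 0], "rotation": [0, 0, 0]},
    {"translation": [-0.009, 0.048, 0], "rotation": [0, 0, 0]},
    {"translation": [-0.01, 0.054, 0], "rotation": [0, 0, 0]},
    {"translation": [-0.011, 0.06, 0], "rotation": [0, 0, 0]},
    {"translation": [-0.011, 0.06, 0], "rotation": [0, 0, 0]},
    {"translation": [-0.011, 0.06, 0], "rotation": [0, 0, 0]},
  ],
)

```text
t: 15.5
eef_pos: [0.59, 0.0646, 0.0178]
ee_rot: [-3.141, 0.0, -1.387]
force: [-0.5, 0.8, 3.8]
width: 0.0289
gripper_force: 44.9
```

```bash
python3 st.py
```

```text
15.5 [0.59   0.0646 0.0178] [-1.7997e+02  2.0000e-02 -7.9490e+01] [-0.5   0.77  3.79] [0.153 0.216 0.035]
s 0.06264551468586434 lat 1.0268200301272873e-05
```

apply_moves(
  steps=[
    {"translation": [-0.002, 0.01, 0], "rotation": [0, 0, 0]},
    {"translation": [-0.004, 0.02, 0], "rotation": [0, 0, 0]},
    {"translation": [-0.006, 0.03, 0], "rotation": [0, 0, 0]},
    {"translation": [-0.007, 0.04, 0], "rotation": [0, 0, 0]},
    {"translation": [-0.009, 0.048, 0], "rotation": [0, 0, 0]},
    {"translation": [-0.01, 0.056, 0], "rotation": [0, 0, 0]},
    {"translation": [-0.011, 0.062, 0], "rotation": [0, 0, 0]},
    {"translation": [-0.012, 0.066, 0], "rotation": [0, 0, 0]},
    {"translation": [-0.013, 0.07, 0], "rotation": [0, 0, 0]},
    {"translation": [-0.013, 0.072, 0], "rotation": [0, 0, 0]},
  ],
)

```text
t: 16.33
eef_pos: [0.5868, 0.0816, 0.0178]
ee_rot: [3.142, -0.001, -1.387]
force: [2.1, -7.4, 4.8]
width: 0.0291
gripper_force: 45.0
```

```bash
python3 st.py
```

```text
16.3333 [0.5868 0.0816 0.0178] [ 1.800e+02 -5.000e-02 -7.948e+01] [ 2.08 -7.36  4.82] [-2.805 -0.804 -0.025]
s 0.045295734113208204 lat 8.623837050409158e-05
```

apply_moves(
  steps=[
    {"translation": [0, 0.002, 0], "rotation": [0, 0, 0]},
    {"translation": [-0.001, 0.004, 0], "rotation": [0, 0, 0]},
    {"translation": [-0.001, 0.006, 0], "rotation": [0, 0, 0]},
    {"translation": [-0.001, 0.006, 0], "rotation": [0, 0, 0]},
    {"translation": [-0.001, 0.006, 0], "rotation": [0, 0, 0]},
    {"translation": [-0.001, 0.006, 0], "rotation": [0, 0, 0]},
    {"translation": [-0.001, 0.006, 0], "rotation": [0, 0, 0]},
    {"translation": [-0.001, 0.006, 0], "rotation": [0, 0, 0]},
    {"translation": [-0.001, 0.006, 0], "rotation": [0, 0, 0]},
    {"translation": [-0.001, 0.006, 0], "rotation": [0, 0, 0]},
  ],
)

```text
t: 17.17
eef_pos: [0.5866, 0.0817, 0.0178]
ee_rot: [3.141, -0.002, -1.388]
force: [3.1, -11.1, 6.0]
width: 0.0288
gripper_force: 45.0
```

```bash
python3 st.py
```

```text
17.1667 [0.5866 0.0817 0.0178] [ 1.7996e+02 -1.2000e-01 -7.9520e+01] [  3.15 -11.07   5.95] [-4.443 -1.406 -0.112]
s 0.045169329760144025 lat 0.00025749484604451357
```

apply_moves(
  steps=[
    {"translation": [0, 0, 0], "rotation": [0, 0, 0]},
    {"translation": [0, 0, 0], "rotation": [0, 0, 0]},
    {"translation": [0, 0, 0], "rotation": [0, 0, 0]},
    {"translation": [0, 0, 0], "rotation": [0, 0, 0]},
    {"translation": [0, 0, 0], "rotation": [0, 0, 0]},
    {"translation": [0, 0, 0.03], "rotation": [0, 0, 0]},
    {"translation": [0, 0, 0.1], "rotation": [0, 0, 0]},
    {"translation": [0, 0, 0.22], "rotation": [0, 0, 0]},
    {"translation": [0, 0, 0.32], "rotation": [0, 0, 0]},
    {"translation": [0, 0, 0.36], "rotation": [0, 0, 0]},
  ],
  jaw=-0.2,
)

```text
t: 18.0
eef_pos: [0.5882, 0.0845, 0.1119]
ee_rot: [-3.136, 0.001, -1.387]
force: [0.7, -0.4, 0.2]
width: 0.0525
gripper_force: 0.0
```

```bash
python3 st.py
python3 - <<'E'
from h import *
c=camera_model("wrist");g=grab_frame("wrist");cv2.imwrite("pics/w6r.png",g)
f=grab_frame("side");s=camera_model("side")
u,v=w2px(s,[.585,.09,.02]).astype(int);x0,y0=u-40,v-42
F=np.array([.5787,.1262]);d=np.array([-.1805,.9836])
for z in(.022,):
  for k in(.055,.060,.065): print(k,w2px(c,[*(F-k*d),z]))
cv2.imwrite("pics/w6.png",np.hstack([cv2.resize(f[y0:y0+84,x0:x0+80],(400,420),interpolation=cv2.INTER_CUBIC),g[:,80:480]]))
E
```

```text
18.0 [0.5882 0.0845 0.1119] [-1.7971e+02  4.0000e-02 -7.9440e+01] [ 0.75 -0.41  0.18] [ 0.106 -0.138  0.03 ]
s 0.042729716261140076 lat -0.0017737299422143074
0.055 [283.57252252 193.30903452]
0.06 [283.61554306 186.48480508]
0.065 [283.659023   179.58770364]
```

View pics/w6.png

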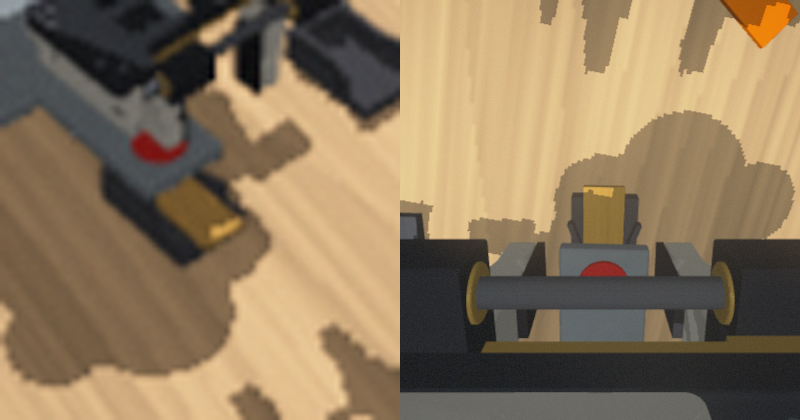

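apply_moves(
  steps=[
    {"translation": [-0.006, 0.03, 0], "rotation": [0, 0, 0]},
    {"translation": [-0.015, 0.08, 0], "rotation": [0, 0, 0]},
    {"translation": [-0.026, 0.14, 0], "rotation": [0, 0, 0]},
    {"translation": [-0.031, 0.169, 0], "rotation": [0, 0, 0]},
    {"translation": [-0.031, 0.169, 0], "rotation": [0, 0, 0]},
    {"translation": [-0.031, 0.169, -0.04], "rotation": [0, 0, 0]},
    {"translation": [-0.031, 0.169, -0.09], "rotation": [0, 0, 0]},
    {"translation": [-0.031, 0.169, -0.13], "rotation": [0, 0, 0]},
    {"translation": [-0.031, 0.169, -0.152], "rotation": [0, 0, 0]},
    {"translation": [-0.031, 0.169, -0.152], "rotation": [0, 0, 0]},
  ],
  jaw=1,
  newtons=10,
)

```text
t: 18.93
eef_pos: [0.5775, 0.1251, 0.0674]
ee_rot: [3.138, -0.001, -1.388]
force: [-0.3, -1.0, 0.3]
width: 0.0006
gripper_force: 0.0
```

apply_moves(
  steps=[
    {"translation": [0, 0, -0.01], "rotation": [0, 0, 0]},
    {"translation": [0, 0, -0.025], "rotation": [0, 0, 0]},
    {"translation": [0, 0, -0.04], "rotation": [0, 0, 0]},
    {"translation": [0, 0, -0.048], "rotation": [0, 0, 0]},
    {"translation": [0, 0, -0.052], "rotation": [0, 0, 0]},
    {"translation": [0, 0, -0.052], "rotation": [0, 0, 0]},
    {"translation": [0, 0, -0.052], "rotation": [0, 0, 0]},
    {"translation": [0, 0, -0.052], "rotation": [0, 0, 0]},
    {"translation": [0, 0, -0.052], "rotation": [0, 0, 0]},
    {"translation": [0, 0, -0.052], "rotation": [0, 0, 0]},
  ],
)

```text
t: 19.77
eef_pos: [0.5787, 0.126, 0.0568]
ee_rot: [-3.141, 0.0, -1.387]
force: [-1.1, 0.5, 0.7]
width: 0.0005
gripper_force: 0.0
```

```bash
python3 st.py
```

```text
19.7667 [0.5787 0.126  0.0568] [-179.98    0.    -79.5 ] [-1.11  0.46  0.65] [-0.024  0.04   0.009]
s 0.0001542397300122833 lat -8.399628421315079e-07
```

apply_moves(
  steps=[
    {"translation": [0, 0, -0.002], "rotation": [0, 0, 0]},
    {"translation": [0, 0, -0.004], "rotation": [0, 0, 0]},
    {"translation": [0, 0, -0.006], "rotation": [0, 0, 0]},
    {"translation": [0, 0, -0.007], "rotation": [0, 0, 0]},
    {"translation": [0, 0, -0.008], "rotation": [0, 0, 0]},
    {"translation": [0, 0, -0.008], "rotation": [0, 0, 0]},
    {"translation": [0, 0, -0.008], "rotation": [0, 0, 0]},
    {"translation": [0, 0, -0.008], "rotation": [0, 0, 0]},
    {"translation": [0, 0, -0.008], "rotation": [0, 0, 0]},
    {"translation": [0, 0, -0.008], "rotation": [0, 0, 0]},
  ],
)

```text
t: 20.6
eef_pos: [0.5787, 0.126, 0.056]
ee_rot: [-3.141, -0.0, -1.387]
force: [-5.2, -0.4, 11.8]
width: 0.0007
gripper_force: 6.3
```

apply_moves(
  steps=[
    {"translation": [0, 0, 0.0006], "rotation": [0, 0, 0]},
    {"translation": [0, 0, 0.0006], "rotation": [0, 0, 0]},
    {"translation": [0, 0, 0.0006], "rotation": [0, 0, 0]},
    {"translation": [0, 0, 0.0006], "rotation": [0, 0, 0]},
    {"translation": [0, 0, 0.0006], "rotation": [0, 0, 0]},
    {"translation": [0, 0, 0.0006], "rotation": [0, 0, 0]},
    {"translation": [0, 0, 0.0006], "rotation": [0, 0, 0]},
    {"translation": [0, 0, 0.0006], "rotation": [0, 0, 0]},
    {"translation": [0, 0, 0.0006], "rotation": [0, 0, 0]},
    {"translation": [0, 0, 0.0006], "rotation": [0, 0, 0]},
  ],
)

```text
t: 21.43
eef_pos: [0.5788, 0.126, 0.056]
ee_rot: [-3.141, -0.0, -1.387]
force: [-4.0, 0.7, 11.0]
width: 0.0004
gripper_force: 5.7
```

```bash
python3 st.py
```

```text
21.4333 [0.5788 0.126  0.056 ] [-179.96   -0.    -79.47] [-3.96  0.66 10.95] [-0.065  1.709  0.017]
s 0.00018151551279870195 lat -2.0832429739279277e-05
```

apply_moves(
  steps=[
    {"translation": [0, 0, 0.01], "rotation": [0, 0, 0]},
    {"translation": [0, 0, 0.03], "rotation": [0, 0, 0]},
    {"translation": [0, 0, 0.08], "rotation": [0, 0, 0]},
    {"translation": [0, 0, 0.16], "rotation": [0, 0, 0]},
    {"translation": [0, 0, 0.26], "rotation": [0, 0, 0]},
    {"translation": [0, -0.02, 0.36], "rotation": [0, 0, 0]},
    {"translation": [0, -0.08, 0.45], "rotation": [0, 0, 0]},
    {"translation": [0, -0.16, 0.5], "rotation": [0, 0, 0]},
    {"translation": [0, -0.2, 0.52], "rotation": [0, 0, 0]},
    {"translation": [0, -0.2, 0.52], "rotation": [0, 0, 0]},
  ],
)

```text
t: 22.27
eef_pos: [0.579, 0.0746, 0.1863]
ee_rot: [-3.139, 0.0, -1.389]
force: [0.4, 0.9, -0.1]
width: 0.0004
gripper_force: 0.0
```

```bash
python3 st.py
python3 - <<'E'
from h import *
c=camera_model("wrist");g=grab_frame("wrist");cv2.imwrite("pics/w7r.png",g)
F=np.array([.5787,.1262]);d=np.array([-.1805,.9836])
h=cv2.cvtColor(g,cv2.COLOR_BGR2HSV)
for k in(.05,.06,.066): print(k,w2px(c,[*(F-k*d),.022]))
u,v=w2px(c,[*(F-.06*d),.022]).astype(int)
print(h[v-8:v+10,u].tolist())
E
```

```text
22.2667 [0.579  0.0746 0.1863] [-1.7987e+02  3.0000e-02 -7.9590e+01] [ 0.37  0.93 -0.08] [ 0.025  0.003 -0.025]
s 0.05077451366886226 lat 0.008972216795109256
0.05 [271.06389653 187.64617707]
0.06 [270.99979065 177.03379036]
0.066 [270.96081885 170.58221544]
[[18, 103, 161], [17, 94, 160], [17, 100, 160], [17, 98, 159], [17, 97, 158], [17, 95, 159], [18, 97, 158], [19, 111, 135], [19, 145, 157], [20, 158, 210], [20, 154, 222], [21, 154, 223], [20, 156, 221], [21, 155, 222], [21, 151, 223], [20, 154, 179], [20, 143, 153], [20, 143, 152]]
```

Firm at 56 mm under 11 N, held for over half a second. The shim's rear edge is still at the home position, row 177. Handing in.

```bash
python3 -c "
from station import *
print(job_done())"
```

```text
the job is handed in; nothing more can be done
None
```

The job is handed in at about 22 s: the shoe floor was 16 mm, so one shim went in, home against the end stop. The mill held firm under a push of about 11–12 N for over half a second, and the other two shims were not touched. The first try jammed at about 33 N before I re-gripped and it slid in.

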